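# Stack the core spacers on the label rewinder

## Task

Set up the label rewinder for the next job: thread the three spacer rings from the card onto its upright spindle in size order, the large blue one first, then the medium white one, then the small red one on top, each lowered fully home, lying flat, and let go. The spindle sits a few millimetres off the middle of its housing, so feel for it gently: never lean hard on the rewinder and do not let a spacer drop down the spindle. Leave the black bush and everything else on the bench where it is.

Things in the scene. Friction and masses are not known exactly. Their poses are not given: they have to be found in the camera images.
- rewinder: Label rewinder, fixed: grey square housing 120 x 120 mm, 34 mm high, with an aluminium turntable and upright steel spindle on top. Origin at the centre of the HOUSING's underside, z up. The spindle sits in an eccentric mount: its axis stands 3.5 to 5.5 mm to one side of this origin, in any direction (not measured, differs each time), and stays there unless shoved sideways with over about 15 N.
- table_top (a point): Point of the housing frame on the housing's centre line, level with the turntable's top (45 mm above the bench, 82 mm across). Turntable and spindle are sprung as one: they begin to sink at about 3 N downward load, sink 1 mm per further newton, are hard down after 8 mm (about 11 N), and rise again when let go; the spacers' own weight does not sink them.
- tip_level (a point): Point on the housing's centre line level with the spindle's flat tip, 97 mm above the bench. Spindle: 16 mm diameter, 52 mm tall above the turntable, rim of the tip rounded 1 mm. The real spindle axis stands 3.5 to 5.5 mm to one side of this point, in an unmeasured direction.
- card: Flattened brown carton, 270 x 270 x 4 mm, fixed to the bench; the spacers lie on it. Origin at the centre of its underside.
- large: Large blue plastic spacer ring, 56 mm outside diameter, 14 mm high, bore 18.4 mm, 45 g give or take a third; lies flat on the card at the start. Origin at the centre of its underside, z along its axis (up at the start).
- medium: Medium white plastic spacer ring, 46 mm outside diameter, 14 mm high, bore 18.4 mm, 32 g give or take a third; lies flat on the card at the start. Origin at the centre of its underside, z along its axis (up at the start).
- small: Small red plastic spacer ring, 36 mm outside diameter, 14 mm high, bore 18.4 mm, 22 g give or take a third; lies flat on the card at the start. Origin at the centre of its underside, z along its axis (up at the start).
- bush: Black rubber bush, not part of the set: 40 mm outside diameter, 14 mm high, bore only 10 mm, too tight for the spindle. Lies on the card among the spacers. Leave alone. Origin at the centre of its underside.
- tape: Roll of amber parcel tape lying flat, 100 mm across, 48 mm high. Leave alone. Origin at the centre of its underside.
- scanner: White hand-held barcode scanner lying on the bench, 190 x 62 x 47 mm. Leave alone. Origin under its middle.
- bottle: Water bottle, 62 mm across, 200 mm tall. Leave alone. Origin at the centre of its base.
- carton: Small brown carton, 120 x 90 x 50 mm. Leave alone. Origin at the centre of its underside.
- mouse: Black computer mouse, 100 x 60 x 33 mm. Leave alone. Origin at the centre of its underside.
- stapler: Red and black stapler, 150 x 34 x 55 mm. Leave alone. Origin at the centre of its underside.
Things that resemble listed ones, but are neither listed nor needed, are in the scene too. Of the things that look like the large, take the one that is nearest to the robot's base at the start.

How it is judged:
On the way, in this order (a step that is already met when the one before it is completed fails the run):
1. the large blue spacer is threaded on the spindle, flat on the turntable (z of large in the frame of rewinder between 0.0425 and 0.0475 m and horizontal distance between large and rewinder below 0.0095 m and angle between large's own z axis and vertical below 0.08 rad), for 0.2 s.
2. the medium white spacer is threaded on, flat on the blue one (z of medium in the frame of rewinder between 0.0565 and 0.0615 m and horizontal distance between medium and rewinder below 0.0095 m and angle between medium's own z axis and vertical below 0.08 rad), for 0.2 s.
3. the small red spacer is threaded on, flat on the white one (z of small in the frame of rewinder between 0.0705 and 0.0755 m and horizontal distance between small and rewinder below 0.0095 m and angle between small's own z axis and vertical below 0.08 rad), for 0.2 s.
At the end, for the whole second after the job is handed in: All three spacers are on the spindle, let go and at rest: blue on the turntable, white on blue, red on white. Each underside is within 2.5 mm of its full-home height (45, 59 and 73 mm above the rewinder's origin), within 9.5 mm of the housing's centre in plan and tilted less than 0.08 rad (all of step 1 and all of step 2 and all of step 3 and linear speed of each of large, medium, small below 0.02 m/s); the robot touches nothing.
It fails at once if the rewinder is pressed or knocked with more than 25 N (contact force between rewinder and anything else above 25 N).
It fails at once if a spacer drops down the spindle (faster than 0.4 m/s there) ((horizontal distance between large and rewinder below 0.0095 m and z of large in the frame of rewinder below 0.095 m and linear speed of large above 0.4 m/s) or (horizontal distance between medium and rewinder below 0.0095 m and z of medium in the frame of rewinder below 0.095 m and linear speed of medium above 0.4 m/s) or (horizontal distance between small and rewinder below 0.0095 m and z of small in the frame of rewinder below 0.095 m and linear speed of small above 0.4 m/s)).
It fails at once if the black bush is moved by more than 30 mm (distance of bush from where it was at the start of the episode above 0.03 m).
It fails at once if the tape, scanner, bottle, carton, mouse or stapler is moved by more than 30 mm (distance of any of tape, scanner, bottle, carton, mouse, stapler from where it was at the start of the episode above 0.03 m).
It also fails if it takes over 72 s, if anything falls off the work surface, if the arm or the gripper's body presses on something with over 40 N, if the wrist force passes 120 N, or if a joint passes its speed limit or range.

## Robot

A 6-joint arm with a two-finger parallel gripper is mounted at the origin on the work surface. World frame = base frame: x ahead of the robot, y to its left, z up, the work surface at z = 0. Lengths are in m, angles in rad, forces in N, time in s.
With the tool pointing down it reaches from about 0.275 to 0.85 m from the base axis. Payload 19 kg.
Tool frame: the origin (TCP) lies at the very end of the fingers, on their centre line; the grasp point (between the pads) lies ctrl.grasp_offset behind it (ctrl.grasp_offset is the distance from the TCP to the grasp point, in m); z points along the fingers, y is the line along which they close (so a half turn about z gives the same grasp; the last joint's range is limited). The gripper opens to 85 mm and grips with 20 to 120 N. Pads are 22 mm wide; open, the fingers measure 114 mm over their backs; the gripper's body (76 mm by 85 mm) begins 54 mm behind the grasp point. The pads swing forward as they close: fully open they stand 13 mm farther back than shut.
Start: joints at [1.206, 0.15, 1.437, -0, 1.554, -0.134], TCP at [0.132, 0.56, 0.231] pointing down, gripper open.
Joint ranges: [-2.8, 2.8], [-0.68, 2.1], [0.12, 2.68], [-1.39, 4.53], [0.16, 2.79], [-2.81, 2.81]. Speed limits (rad/s): [1.89, 1.89, 2.22, 3.01, 3.01, 3.01].

## Interface

Orientations are given as a unit quaternion [x, y, z, w].
In Python, from workcell import ctrl, read_camera, camera_params, order gives the robot as it stands.
- The arm moves only by the shell command python3 -m handwheel 'ROWS'. ROWS is JSON, a list that holds one entry, the list of rows, each a list of 7 numbers: the shift along the world's x, y, z in mm, then the turn, a rotation vector about the world's x, y, z in rad, then the closure, from 0 (fully open) to 1 (shut). In form: [[[x, y, z, ax, ay, az, claw], ...]]. A call has 1 to 20 rows; each row is the pose to reach, as a shift and turn from the pose commanded when the call began; what a row does not reach only later rows make up. A row lasts 1/8 s, in which the tool goes at most 62.5 mm and 10.7 degrees, less where a joint would pass 70% of its speed; a pose out of reach is approached as far as the arm can. A call with a gripper value outside its range is refused whole. The fingers move at their own pace and stop on an object; the grip force is fixed at half the most. Time passes only in rows, so rows that repeat a pose let the fingers close. It gives the time, the measured TCP pose, the force, the opening and the grip force at its end, in the units of the state.
- ctrl.read_state(): the state, without advancing time (a new reading comes with each control period).
- read_camera(name): name is "side" or "top" or "wrist"; returns (picture, depth): 384x512x3 uint8, blue, green, red; 384x512 float32, m along the optical axis (not along the pixel's ray), 0 where there is no reading.
- camera_params(name): a dict with "intrinsics" (3x3 intrinsics, pixels), "view" (4x4, takes a point from world to camera coordinates). Camera axes: x right, y down, z forward; pixel columns grow to the right and rows downward; lengths in m; the calibration is good to about 2 mm. The wrist camera is an equidistant fisheye: a pixel r from the principal point sees the ray r / f radians off the axis. A picture is of the moment at which its call begins: read the wrist's pose just before it. camera_params takes no time and is no camera call; for the wrist camera it gives the pose at the moment of the call.
- order.hand_in(): hands the job in; it is judged then, once.
The state is a dict: "clock": time; "joint_pos": joint angles; "joint_velocities": joint speeds; "joint_efforts": joint torques, N m; "ee_pos": TCP position; "eef_rot": TCP orientation; "ft_force": force on the tool from outside, world axes, zero at the start; "moment": the same for the moment, N m; "gripper_width": opening from 0.0 (shut) to 1.0 (fully open); "grasp_force": force on a finger pad.
Only numpy, scipy, OpenCV 4.12 (cv2) and the standard library are available. Lean on these libraries where they do the work, as an engineer would, in place of code of your own. Each camera call takes 0.05 s, during which the arm holds its last target. There are 200 camera calls.

## Working session

There is one attempt and no reset: what is moved stays moved. The work goes in short steps, Python scripts to look and compute and a shell command to move; the robot and the scene stay as the last step left them, time stands still between calls to the robot, and variables do not carry over. Pictures are saved under pics/ and viewed, at most 10 in all, crops included, and the job is handed in when it is done.

```bash
ls; mkdir -p pics; python3 - <<'E'
from workcell import ctrl, read_camera, camera_params
import cv2,numpy as np
print(ctrl.grasp_offset, ctrl.read_state())
for n in ["top","side"]:
    im,d=read_camera(n); cv2.imwrite(f"pics/{n}0.png",im); np.save(f"{n}0.npy",d)
    p=camera_params(n); print(n,p["intrinsics"],p["view"])
a=cv2.imread("pics/top0.png");cv2.imwrite("pics/top0b.png",cv2.resize(a,(800,600)))
E
```

```text
pics
0.0187 {'clock': 0.0, 'joint_pos': array([ 1.20598436e+00,  1.50995842e-01,  1.43801300e+00,  6.51386464e-05,
        1.55378392e+00, -1.33969851e-01]), 'joint_velocities': array([ 0.00017382,  0.00080924,  0.00101116,  0.00064523,  0.00227629,
       -0.00031268]), 'joint_efforts': array([-3.69770976e-03, -7.13067341e+01, -5.70853472e+01, -4.25638173e-04,
        9.32876137e-03, -2.96289090e-05]), 'ee_pos': array([0.13145668, 0.55953301, 0.23067883]), 'eef_rot': array([ 1.15165506e-01,  9.93346136e-01, -5.73451406e-04, -1.79658063e-04]), 'ft_force': array([-0.06516481,  0.64668103,  0.66770398]), 'moment': array([-0.02308065, -0.00331298,  0.03473231]), 'grasp_force': 0.0, 'gripper_width': 1.0009885037873765}
top [[355.86467153   0.         258.22296211]
 [  0.         355.86467153 194.31245279]
 [  0.           0.           1.        ]] [[-0.01534193 -0.99947736  0.02845411 -0.02685191]
 [-0.99884472  0.01402371 -0.04596267  0.60669533]
 [ 0.04553962 -0.02912639 -0.99853783  1.05082981]
 [ 0.          0.          0.          1.        ]]
side [[382.31954906   0.         259.27005649]
 [  0.         382.31954906 188.33188696]
 [  0.           0.           1.        ]] [[-0.95371289 -0.30037419 -0.01439004  0.57100908]
 [-0.16693355  0.56861632 -0.80548661  0.17938697]
 [ 0.2501298  -0.76580078 -0.59243924  0.94461048]
 [ 0.          0.          0.          1.        ]]
```

View pics/top0.png

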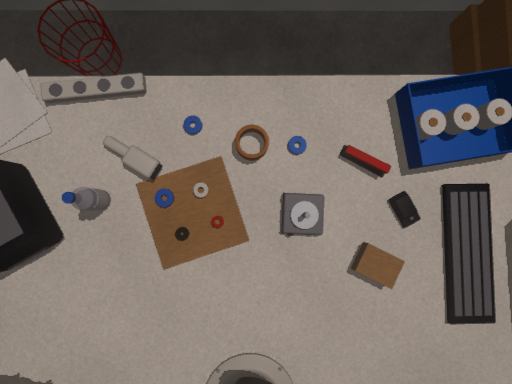

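View pics/side0.png

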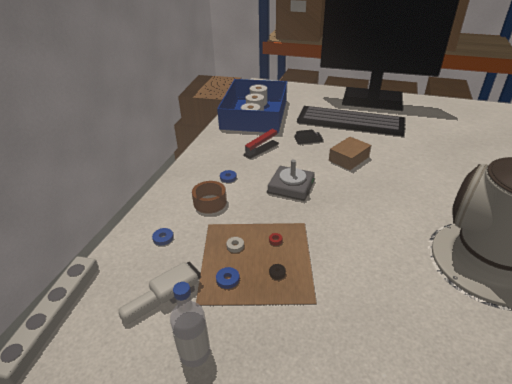

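The top view shows the card around (193,212), with the blue ring at (164,198), white at (201,190), red at (217,222) and the bush at (182,234). The rewinder is at (303,215). Decoy blue rings lie off the card at (193,125) and (297,145). The side view agrees with this layout.

```bash
cat > h.py <<'E'
from workcell import ctrl, read_camera, camera_params
import cv2,numpy as np
def cast(P,uv,z,fish=False):
    K=P["intrinsics"];V=P["view"]
    a=(np.array(uv,float)-K[:2,2])/np.array([K[0,0],K[1,1]])
    if fish:
        r=np.linalg.norm(a); a3=np.array([*(a/r*np.sin(r)),np.cos(r)]) if r>1e-9 else np.array([0,0,1.])
    else: a3=np.array([*a,1.])
    R=V[:3,:3];c=-R.T@V[:3,3];d=R.T@a3
    return c+d*(z-c[2])/d[2]
def mask(im,col):
    h=cv2.cvtColor(im,cv2.COLOR_BGR2HSV);H,S,Vv=cv2.split(h)
    m={"blue":(abs(H.astype(int)-112)<15)&(S>120)&(Vv>60),"red":((H<8)|(H>172))&(S>140)&(Vv>60),
       "white":(S<60)&(Vv>150),"black":(Vv<50)}[col]
    return m.astype(np.uint8)*255
def blobs(m,amin=40):
    cs,_=cv2.findContours(m,cv2.RETR_EXTERNAL,cv2.CHAIN_APPROX_NONE)
    return [(cv2.contourArea(c),c) for c in cs if cv2.contourArea(c)>amin and len(c)>5]
E
python3 - <<'E'
from h import *
for n in ["top","side"]:
    im=cv2.imread(f"pics/{n}0.png");P=camera_params(n);d=np.load(f"{n}0.npy")
    for col in ["blue","red","white","black"]:
        for a,c in blobs(mask(im,col),30):
            if a>1500: continue
            (x,y),ax,_=cv2.fitEllipse(c); w=cast(P,(x,y),.014)
            if not(.0<w[0]<.8 and -.3<w[1]<.45): continue
            print(n,col,int(a),np.round((x,y),1),np.round(ax,1),np.round(w*1000),"r",round(np.hypot(*w[:2]),3))
    if n=="top":
        V=P["view"]
        for uv in [(20,215),(303,215),(280,192),(310,210)]: 
            z=d[uv[1],uv[0]]; K=P["intrinsics"]; c=np.array([(uv[0]-K[0,2])/K[0,0]*z,(uv[1]-K[1,2])/K[1,1]*z,z]); print(uv,V[:3,:3].T@(c-V[:3,3]))
        h=im[185:245,275:330]; g=cv2.cvtColor(h,cv2.COLOR_BGR2GRAY)
        for a,c in blobs(((g>150)*255).astype(np.uint8),100):
            (x,y),ax,_=cv2.fitEllipse(c); print("disc",a,ax,cast(P,(x+275,y+185),.045))
E
```

```text
top blue 238 [163.7 197.4] [17.1 17.8] [601. 245.  14.] r 0.649
top blue 218 [296.7 144.5] [16.7 16.8] [ 755. -155.   14.] r 0.771
top red 98 [217.1 221.3] [10.9 11.6] [528.  88.  14.] r 0.535
top black 141 [249.9 380.4] [ 6.3 36.5] [62. -3. 14.] r 0.062
top black 116 [181.5 233.3] [11.6 13. ] [494. 193.  14.] r 0.53
top black 47 [155.7 171.3] [ 3.6 19.6] [679. 269.  14.] r 0.73
(20, 215) [0.55566745 0.58047381 0.14612929]
(303, 215) [ 0.54307948 -0.16085435  0.06707925]
(280, 192) [ 0.61309143 -0.10267644 -0.00187651]
(310, 210) [ 0.55697806 -0.18477975  0.04650311]
disc 509.0 (25.45399284362793, 25.55666732788086) [ 0.54445509 -0.16796002  0.045     ]
side blue 131 [180.8 288. ] [11.1 15.3] [690. 307.  14.] r 0.755
side blue 281 [227.1 276.1] [16.3 22.1] [601. 244.  14.] r 0.649
side blue 82 [227.7 174.6] [ 7.3 14.7] [ 754. -153.   14.] r 0.77
side red 86 [275.  237.4] [ 9.1 12.3] [528.  86.  14.] r 0.535
side white 141 [234.6 242.4] [11.4 16.1] [623. 134.  14.] r 0.638
side black 77 [456.4 205.1] [ 4.5 30.3] [  64. -192.   14.] r 0.203
```

```bash
python3 -m handwheel '[[[47,-32,0,0,0,0.1,0],[94,-63,0,0,0,0.231,0],[468,-315,-113,0,0,0.231,0],[468,-315,-113,0,0,0.231,0],[468,-315,-113,0,0,0.231,0],[468,-315,-113,0,0,0.231,0],[468,-315,-113,0,0,0.231,0],[468,-315,-113,0,0,0.231,0],[468,-315,-113,0,0,0.231,0],[468,-315,-113,0,0,0.231,0],[468,-315,-113,0,0,0.231,0],[468,-315,-113,0,0,0.231,0],[468,-315,-113,0,0,0.231,0],[468,-315,-113,0,0,0.231,0],[468,-315,-113,0,0,0.231,0]]]'
cat > w.py <<'E'
from h import *
import sys
s=ctrl.read_state(); im,d=read_camera("wrist"); P=camera_params("wrist")
np.savez(sys.argv[1],im=im,d=d,K=P["intrinsics"],V=P["view"],ee=s["ee_pos"]); cv2.imwrite(f"pics/{sys.argv[1]}.png",im)
print(np.round(s["ee_pos"],4),np.round(s["eef_rot"],4),s["ft_force"].round(2),s["moment"].round(2),s["gripper_width"],s["clock"])
E
python3 w.py wr1
```

```text
clock: 1.98
ee_pos: [0.5993, 0.2451, 0.1185]
eef_rot: [-0.0, 1.0, -0.0, 0.0]
ft_force: [-0.3, 0.1, -0.2]
gripper_width: 1.0
grasp_force: 0.0
[0.5993 0.2451 0.1185] [-4.e-04  1.e+00 -0.e+00  1.e-04] [-0.33  0.12 -0.17] [ 0.01 -0.    0.02] 1.000247599770813 1.975
```

View pics/wr1.png

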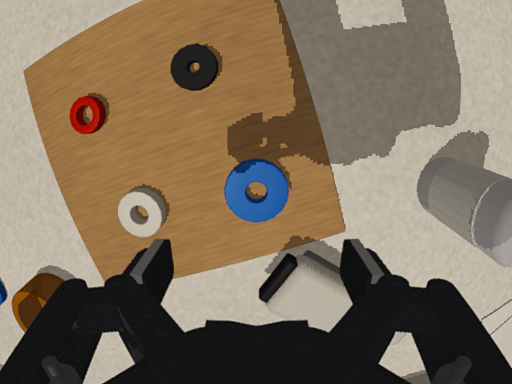

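The wrist view shows blue centred at (257,190), white at (142,212), red at (88,115) and the bush at (194,67). The fingers frame the bottom, and the scanner is clear of them.

```bash
cat >> h.py <<'E'
def cloud(f):
    f=np.load(f+".npz");K=f["K"];V=f["V"];d=f["d"];v,u=np.mgrid[:384,:512]
    a=np.stack([(u-K[0,2])/K[0,0],(v-K[1,2])/K[1,1]],-1);r=np.linalg.norm(a,axis=-1)+1e-9
    t=np.tan(np.clip(r,0,1.4))/r
    c=np.concatenate([a*t[...,None],np.ones((384,512,1))],-1)*d[...,None]
    return f["im"],(c-V[:3,3])@V[:3,:3],f["ee"],d
def circ(p):
    (x,y),r=cv2.minEnclosingCircle((p*1000).astype(np.float32)); 
    A=np.c_[2*p,np.ones(len(p))]
    return np.array([x,y]),r
def fitc(p):
    s=np.linalg.lstsq(np.c_[2*p,np.ones(len(p))],(p**2).sum(1),rcond=None)[0]; return s[:2]*1000,np.sqrt(s[2]+s[:2]@s[:2])*1000
def ringtop(m,W,zlo,zhi):
    """centre of a ring's top face: outer contour of the pixels at the top's height"""
    m=((m>0)&(W[...,2]>zlo)&(W[...,2]<zhi)).astype(np.uint8)
    n,l,st,_=cv2.connectedComponentsWithStats(m); k=1+st[1:,4].argmax(); m=(l==k).astype(np.uint8)
    cs,hi=cv2.findContours(m,cv2.RETR_CCOMP,cv2.CHAIN_APPROX_NONE)
    cs=sorted(cs,key=cv2.contourArea)[::-1][:2]
    return [fitc(W[c[:,0,1],c[:,0,0],:2]) for c in cs],W[m>0][:,2].mean()
E
python3 - <<'E'
from h import *
im,W,ee,d=cloud("wr1")
K=np.load("wr1.npz")["K"];V=np.load("wr1.npz")["V"];print(K,(-V[:3,:3].T@V[:3,3]-ee).round(4))
for c,(u,v) in dict(blue=(257,190),white=(142,212),red=(88,115)).items():
    R=np.zeros((384,512),np.uint8);cv2.circle(R,(u,v),42 if c=="blue" else 32,255,-1)
    print(c,ringtop(mask(im,c)&R,W,.0145,.024))
print("card z",np.median(W[100:140,150:200,2]))
E
```

```text
[[297.31863964   0.         256.35564164]
 [  0.         297.31863964 191.66128545]
 [  0.           0.           1.        ]] [-0.0711 -0.0007  0.1417]
blue ([(array([599.23613729, 244.086191  ]), np.float64(26.95766115371605)), (array([599.51372046, 244.1491451 ]), np.float64(9.572204976475865))], np.float64(0.017123775277819463))
white ([(array([621.43519154, 135.74231192]), np.float64(21.768697735644142)), (array([621.38584455, 135.63764589]), np.float64(10.077298964957045))], np.float64(0.01719139891107679))
red ([(array([526.58410837,  87.73362916]), np.float64(16.923464483645745)), (array([526.56594841,  87.78285278]), np.float64(9.625186491987778))], np.float64(0.01691496937549838))
card z 0.003183459776014975
```

```bash
python3 -m handwheel '[[[-55,-413,79,0,0,0,0],[-55,-413,79,0,0,0,0],[-55,-413,79,0,0,0,0],[-55,-413,79,0,0,0,0],[-55,-413,79,0,0,0,0],[-55,-413,79,0,0,0,0],[-55,-413,79,0,0,0,0],[-55,-413,79,0,0,0,0],[-55,-413,79,0,0,0,0],[-55,-413,79,0,0,0,0],[-55,-413,79,0,0,0,0]]]'
python3 w.py wr2
python3 - <<'E'
from h import *
im,W,ee,d=cloud("wr2")
near=(np.hypot(W[...,0]-ee[0],W[...,1]-ee[1])<.08)
m=(near&(W[...,2]>.088)&(W[...,2]<.105)&(d>0)).astype(np.uint8)*255
print(ringtop(m,W,.09,.105),W[m>0].mean(0))
m=(near&(W[...,2]>.041)&(W[...,2]<.050)).astype(np.uint8)*255
print("table",ringtop(m,W,.041,.05))
m=(near&(W[...,2]>.029)&(W[...,2]<.038)).astype(np.uint8); 
print("housing",cv2.minAreaRect((W[m>0][:,:2]*1000).astype(np.float32)))
E
```

```text
clock: 3.4
ee_pos: [0.5447, -0.1673, 0.1972]
eef_rot: [-0.001, 1.0, 0.0, -0.0]
ft_force: [0.3, 0.2, 0.2]
gripper_width: 1.0
grasp_force: 0.0
[ 0.5447 -0.1673  0.1972] [-8.e-04  1.e+00  0.e+00 -1.e-04] [0.33 0.22 0.15] [ 0. -0. -0.] 1.0004965357382996 3.4
([(array([ 542.28572866, -168.74440806]), np.float64(7.4810522095951795)), (array([ 535.03554969, -168.37488672]), np.float64(0.6460144197893769))], np.float64(0.09590320156045083)) [ 0.54160819 -0.16870626  0.09563715]
table ([(array([ 542.58166104, -168.69141793]), np.float64(40.25804459056902)), (array([ 551.25720904, -168.80246751]), np.float64(13.202752517585525))], np.float64(0.04430282079832595))
housing ((546.1812133789062, -167.76022338867188), (119.43306732177734, 118.6905746459961), 86.23540496826172)
```

View pics/wr2.png

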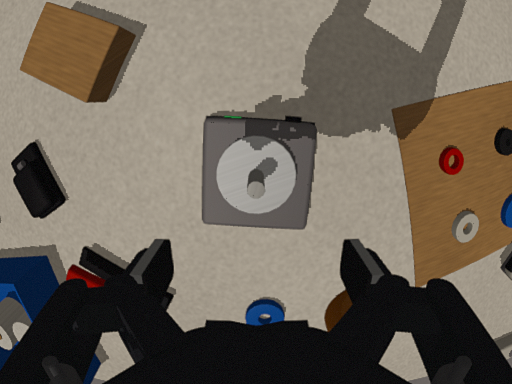

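The wrist view shows the spindle tip at (256,187) on the turntable disc. In world coordinates it is at about (542.5, -169), some 4 mm off the housing centre. I'll grasp the blue ring next.

```bash
python3 -m handwheel '[[[55,412,-117,0,0,0,0],[55,412,-117,0,0,0,0],[55,412,-117,0,0,0,0],[55,412,-117,0,0,0,0],[55,412,-117,0,0,0,0],[55,412,-117,0,0,0,0],[55,412,-117,0,0,0,0],[55,412,-117,0,0,0,0],[55,412,-117,0,0,0,0],[55,412,-195,0,0,0,0],[55,412,-195,0,0,0,0],[55,412,-195,0,0,0,0],[55,412,-195,0,0,0,1],[55,412,-195,0,0,0,1],[55,412,-195,0,0,0,1],[55,412,-195,0,0,0,1],[55,412,-195,0,0,0,1],[55,412,-195,0,0,0,1]]]'
```

```text
clock: 5.7
ee_pos: [0.6006, 0.2438, 0.0052]
eef_rot: [-0.0, 1.0, 0.0, 0.002]
ft_force: [-4.8, -2.4, 18.1]
gripper_width: 0.63
grasp_force: 59.5
```

```bash
python3 -m handwheel '[[[0,0,1,0,0,0,0.2],[0,0,5,0,0,0,0.2],[0,0,5,0,0,0,0.2],[0,0,5,0,0,0,1],[0,0,5,0,0,0,1],[0,0,5,0,0,0,1],[0,0,5,0,0,0,1],[0,0,5,0,0,0,1]]]'
```

```text
clock: 6.7
ee_pos: [0.5997, 0.2438, 0.0084]
eef_rot: [-0.0, 1.0, 0.0, 0.0]
ft_force: [-6.3, -2.1, 14.8]
gripper_width: 0.619
grasp_force: 59.7
```

```bash
python3 -m handwheel '[[[0,0,5,0,0,0,1],[0,0,20,0,0,0,1],[0,0,75,0,0,0,1],[0,0,75,0,0,0,1],[0,0,75,0,0,0,1],[0,0,75,0,0,0,1]]]'; python3 w.py wr3
python3 - <<'E'
from h import *
im,W,ee,d=cloud("wr3")
m=mask(im,"blue");n,l,st,c=cv2.connectedComponentsWithStats(m);k=1+st[1:,4].argmax();print(st[k],c[k])
w=W[l==k];print("rel ee z pct",np.percentile(w[:,2]-ee[2],[2,10,50,90,98])*1000)
for lo,hi in[(-.006,.02)]: print(ringtop((l==k).astype(np.uint8)*255,W-ee,lo,hi))
E
```

```text
clock: 7.45
ee_pos: [0.5991, 0.2436, 0.0814]
eef_rot: [-0.0, 1.0, -0.0, -0.001]
ft_force: [-0.3, 0.4, -0.8]
gripper_width: 0.615
grasp_force: 63.1
[0.5991 0.2436 0.0814] [-1.e-04  1.e+00 -3.e-04 -7.e-04] [-0.26  0.36 -0.8 ] [ 0.03  0.06 -0.03] 0.6151122966044608 7.45
[ 204  195  106  101 7855] [256.56600891 245.52106938]
rel ee z pct [-0.0984354   6.74855064  8.5155345   9.34111034  9.82297981]
([(array([-0.53641062, -0.53047869]), np.float64(27.04165928813825)), (array([-0.59856558, -0.47652322]), np.float64(9.754352944154768))], np.float64(0.008013820419763007))
```

View pics/wr3.png

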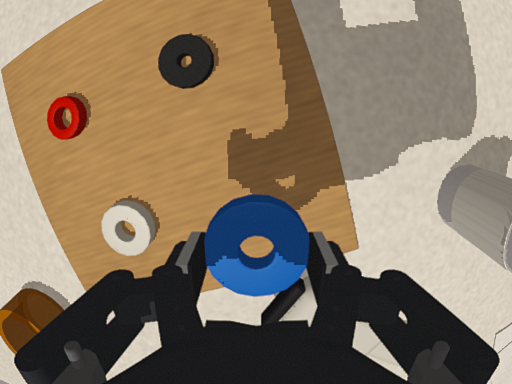

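The blue ring is held level between the pads, centred at (257,245). Its underside is about 4.5 mm below the TCP. I'll take it to the spindle and feel for the tip.

```bash
python3 - <<'E'
from h import *
im,W,ee,d=cloud("wr3")
m=mask(im,"blue")>0; w=(W-ee)[m]*1000; w=w[(w[:,2]>5)&(abs(w[:,0])<30)]
print(np.linalg.lstsq(np.c_[w[:,:2],np.ones(len(w))],w[:,2],rcond=None)[0])
E
python3 -m handwheel '[[[-56,-412,50,0,0,0,1],[-56,-412,50,0,0,0,1],[-56,-412,50,0,0,0,1],[-56,-412,50,0,0,0,1],[-56,-412,50,0,0,0,1],[-56,-412,50,0,0,0,1],[-56,-412,50,0,0,0,1],[-56,-412,50,0,0,0,1],[-56.5,-412.5,35,0,0,0,1],[-56.5,-412.5,25,0,0,0,1],[-56.5,-412.5,22,0,0,0,1],[-56.5,-412.5,21,0,0,0,1],[-56.5,-412.5,20,0,0,0,1],[-56.5,-412.5,19,0,0,0,1],[-56.5,-412.5,18,0,0,0,1],[-56.5,-412.5,17,0,0,0,1],[-56.5,-412.5,17,0,0,0,1]]]'; python3 w.py wr4
```

```text
[ 5.12827969e-03 -2.24613558e-03  8.52931475e+00]
clock: 9.62
ee_pos: [0.543, -0.1688, 0.0992]
eef_rot: [-0.0, 1.0, -0.0, -0.0]
ft_force: [0.5, 0.1, 0.7]
gripper_width: 0.617
grasp_force: 63.1
[ 0.543  -0.1688  0.0992] [-1.e-04  1.e+00 -0.e+00 -1.e-04] [0.46 0.09 0.73] [ 0.05 -0.03  0.  ] 0.6171722704516873 9.625
```

```bash
python3 -m handwheel '[[[0,0,-1,0,0,0,1],[0,0,-2,0,0,0,1],[0,0,-3,0,0,0,1],[0,0,-4,0,0,0,1],[0,0,-4,0,0,0,1]]]'
```

```text
clock: 10.3
ee_pos: [0.543, -0.1688, 0.0952]
eef_rot: [-0.0, 1.0, -0.0, -0.0]
ft_force: [0.7, -0.4, -1.6]
gripper_width: 0.617
grasp_force: 63.1
```

```bash
python3 -m handwheel '[[[0,0,-4,0,0,0,1],[0,0,-9,0,0,0,1],[0,0,-14,0,0,0,1],[0,0,-19,0,0,0,1],[0,0,-24,0,0,0,1],[0,0,-29,0,0,0,1],[0,0,-34,0,0,0,1],[0,0,-38,0,0,0,1],[0,0,-40,0,0,0,1],[0,0,-42,0,0,0,1],[0,0,-42,0,0,0,1]]]'
```

```text
clock: 11.68
ee_pos: [0.543, -0.1688, 0.0532]
eef_rot: [-0.0, 1.0, -0.0, -0.0]
ft_force: [0.3, -0.3, -0.1]
gripper_width: 0.614
grasp_force: 63.1
```

```bash
python3 -m handwheel '[[[0,0,-1,0,0,0,1],[0,0,-2,0,0,0,1],[0,0,-3,0,0,0,1],[0,0,-3,0,0,0,1]]]';python3 -m handwheel '[[[0,0,-0.7,0,0,0,1],[0,0,-1.2,0,0,0,1],[0,0,-1.2,0,0,0,1]]]'
```

```text
clock: 12.18
ee_pos: [0.543, -0.1688, 0.0502]
eef_rot: [-0.0, 1.0, -0.0, -0.0]
ft_force: [-0.1, 0.1, -0.6]
gripper_width: 0.615
grasp_force: 63.1
clock: 12.55
ee_pos: [0.5431, -0.1688, 0.0492]
eef_rot: [-0.0, 1.0, -0.0, 0.0]
ft_force: [-0.6, 0.9, 2.7]
gripper_width: 0.618
grasp_force: 63.5
```

```bash
python3 -m handwheel '[[[0,0,0.5,0,0,0,0.3],[0,0,1,0,0,0,0.2],[0,0,1,0,0,0,0],[0,0,1,0,0,0,0],[0,0,30,0,0,0,0],[0,0,80,0,0,0,0],[0,0,80,0,0,0,0],[0,0,80,0,0,0,0]]]'; python3 w.py wr5
python3 - <<'E'
from h import *
im,W,ee,d=cloud("wr5")
near=(np.hypot(W[...,0]-.5425,W[...,1]+.1687)<.06)
print("ring",ringtop(mask(im,"blue"),W,.05,.064))
m=(near&(W[...,2]>.085)&(W[...,2]<.105)&(d>0)).astype(np.uint8)*255
print("tip",ringtop(m,W,.0945,.105)[0][0])
E
```

```text
clock: 13.55
ee_pos: [0.5429, -0.1687, 0.1287]
eef_rot: [-0.0, 1.0, -0.0, -0.0]
ft_force: [-0.4, -0.8, 0.3]
gripper_width: 0.997
grasp_force: 0.0
[ 0.5429 -0.1687  0.1287] [-1.e-04  1.e+00 -0.e+00 -1.e-04] [-0.36 -0.76  0.28] [0.02 0.06 0.02] 0.997244408778066 13.55
ring ([(array([ 542.15902837, -169.21248408]), np.float64(26.94581054607276)), (array([ 550.50065756, -168.6392504 ]), np.float64(14.078866602732953))], np.float64(0.05757448997063666))
tip (array([ 542.22491078, -168.3914053 ]), np.float64(7.493308279713662))
```

```bash
python3 -m handwheel '[[[78.5,304.5,-40,0,0,0,0],[78.5,304.5,-40,0,0,0,0],[78.5,304.5,-40,0,0,0,0],[78.5,304.5,-40,0,0,0,0],[78.5,304.5,-40,0,0,0,0],[78.5,304.5,-40,0,0,0,0],[78.5,304.5,-40,0,0,0,0],[78.5,304.5,-120,0,0,0,0],[78.5,304.5,-120,0,0,0,0],[78.5,304.5,-120,0,0,0,0],[78.5,304.5,-120,0,0,0,1],[78.5,304.5,-120,0,0,0,1],[78.5,304.5,-120,0,0,0,1],[78.5,304.5,-120,0,0,0,1],[78.5,304.5,-120,0,0,0,1],[78.5,304.5,-120,0,0,0,1]]]'
python3 -m handwheel '[[[0,0,5,0,0,0,1],[0,0,20,0,0,0,1],[0,0,75,0,0,0,1],[0,0,75,0,0,0,1],[0,0,75,0,0,0,1],[0,0,75,0,0,0,1]]]'; python3 w.py wr6
python3 - <<'E'
from h import *
im,W,ee,d=cloud("wr6")
m=((mask(im,"white")>0)&(np.hypot(W[...,0]-ee[0],W[...,1]-ee[1])<.03)).astype(np.uint8)*255
print(ringtop(m,W-ee,.005,.013))
w=(W-ee)[m>0]*1000; w=w[(w[:,2]>5)&(w[:,2]<13)]
print(np.linalg.lstsq(np.c_[w[:,:2],np.ones(len(w))],w[:,2],rcond=None)[0])
E
```

```text
clock: 15.6
ee_pos: [0.6224, 0.1357, 0.0113]
eef_rot: [-0.0, 1.0, -0.0, 0.001]
ft_force: [-5.5, -1.5, 15.7]
gripper_width: 0.497
grasp_force: 58.5
clock: 16.35
ee_pos: [0.6211, 0.1357, 0.0833]
eef_rot: [-0.0, 1.0, -0.0, -0.001]
ft_force: [-0.3, -0.1, 0.5]
gripper_width: 0.491
grasp_force: 60.9
[0.6211 0.1357 0.0833] [-1.e-04  1.e+00 -1.e-04 -7.e-04] [-0.33 -0.12  0.45] [-0.01 -0.02  0.01] 0.4906056042696305 16.35
([(array([8.67584059, 0.18538618]), np.float64(13.569144498595326)), (array([17.27003666, -7.48054156]), np.float64(1.1133781055653333))], np.float64(0.0057335408356844475))
[-5.10831270e-03  6.31146773e-04  5.78985781e+00]
```

View pics/wr6.png

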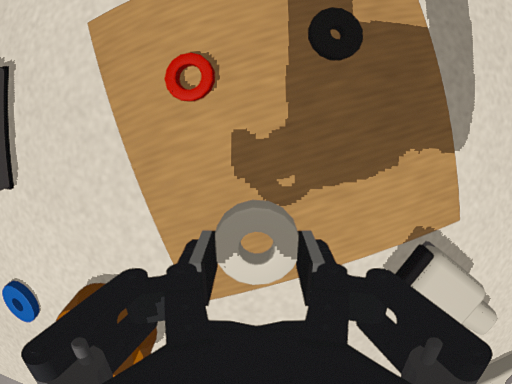

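The white ring is held at (257,243), half in shadow, so I'll segment it by depth instead of colour.

```bash
cat > hold.py <<'E'
from h import *
import sys
im,W,ee,d=cloud(sys.argv[1]); R=float(sys.argv[2])+1; W=W-ee; S=cv2.cvtColor(im,cv2.COLOR_BGR2HSV)
m=((np.hypot(W[...,0],W[...,1])<R/1000+.004)&(abs(W[...,1])<(R-4)/1000)&(W[...,2]>.003)&(W[...,2]<.011)).astype(np.uint8)*255
w=W[m>0]*1000; print("plane",np.linalg.lstsq(np.c_[w[:,:2],np.ones(len(w))],w[:,2],rcond=None)[0])
cs,h=cv2.findContours(m,cv2.RETR_CCOMP,cv2.CHAIN_APPROX_NONE); cs=sorted(cs,key=cv2.contourArea)[::-1]
p=W[cs[0][:,0,1],cs[0][:,0,0],:2]; p=p[abs(p[:,1])<(R-6)/1000]; print("outer",fitc(p))
if len(cs)>1: print("bore",fitc(W[cs[1][:,0,1],cs[1][:,0,0],:2]))
E
python3 hold.py wr6 23
```

```text
plane [ 1.78743609e-03 -7.73530530e-04  5.52841784e+00]
outer (array([-1.34658299, -0.63480608]), np.float64(22.30501444127529))
bore (array([-1.27330234, -0.51489059]), np.float64(9.4097170726049))
```

```bash
python3 -m handwheel '[[[-77.7,-304.5,50,0,0,0,1],[-77.7,-304.5,50,0,0,0,1],[-77.7,-304.5,50,0,0,0,1],[-77.7,-304.5,50,0,0,0,1],[-77.7,-304.5,50,0,0,0,1],[-77.7,-304.5,50,0,0,0,1],[-77.7,-304.5,50,0,0,0,1],[-77.7,-304.5,35,0,0,0,1],[-77.7,-304.5,27,0,0,0,1],[-77.7,-304.5,24,0,0,0,1],[-77.7,-304.5,23,0,0,0,1],[-77.7,-304.5,22,0,0,0,1],[-77.7,-304.5,21,0,0,0,1],[-77.7,-304.5,20,0,0,0,1],[-77.7,-304.5,19,0,0,0,1],[-77.7,-304.5,18,0,0,0,1],[-77.7,-304.5,18,0,0,0,1]]]'; python3 -m handwheel '[[[0,0,-1,0,0,0,1],[0,0,-2,0,0,0,1],[0,0,-3,0,0,0,1],[0,0,-3,0,0,0,1]]]'
```

```text
clock: 18.52
ee_pos: [0.5438, -0.1688, 0.102]
eef_rot: [-0.0, 1.0, -0.0, -0.0]
ft_force: [0.3, 0.5, 0.9]
gripper_width: 0.489
grasp_force: 61.0
clock: 19.02
ee_pos: [0.5438, -0.1687, 0.099]
eef_rot: [-0.0, 1.0, -0.0, -0.0]
ft_force: [-0.9, -0.4, 0.6]
gripper_width: 0.491
grasp_force: 61.0
```

```bash
python3 -m handwheel '[[[0,0,-4,0,0,0,1],[0,0,-9,0,0,0,1],[0,0,-14,0,0,0,1],[0,0,-19,0,0,0,1],[0,0,-24,0,0,0,1],[0,0,-27,0,0,0,1],[0,0,-29,0,0,0,1],[0,0,-30,0,0,0,1],[0,0,-30,0,0,0,1]]]'; python3 -m handwheel '[[[0,0,-0.7,0,0,0,1],[0,0,-1.3,0,0,0,1],[0,0,-1.3,0,0,0,1]]]'
```

```text
clock: 20.15
ee_pos: [0.5439, -0.1688, 0.0691]
eef_rot: [-0.0, 1.0, -0.0, 0.0]
ft_force: [-0.0, -0.1, -0.5]
gripper_width: 0.495
grasp_force: 61.0
clock: 20.52
ee_pos: [0.5438, -0.1688, 0.0677]
eef_rot: [-0.0, 1.0, -0.0, -0.0]
ft_force: [0.9, -0.9, -0.2]
gripper_width: 0.494
grasp_force: 61.0
```

```bash
python3 -m handwheel '[[[0,0,-0.5,0,0,0,1],[0,0,-0.8,0,0,0,1],[0,0,-0.8,0,0,0,1]]]'
```

```text
clock: 20.9
ee_pos: [0.5438, -0.1688, 0.0669]
eef_rot: [-0.0, 1.0, -0.0, -0.0]
ft_force: [-0.2, -0.4, -0.2]
gripper_width: 0.493
grasp_force: 61.0
```

```bash
python3 -m handwheel '[[[0,0,-0.4,0,0,0,1],[0,0,-0.8,0,0,0,1],[0,0,-0.8,0,0,0,1]]]'
```

```text
clock: 21.28
ee_pos: [0.5439, -0.1688, 0.0663]
eef_rot: [-0.0, 1.0, -0.0, 0.0]
ft_force: [-0.5, -0.4, 2.5]
gripper_width: 0.495
grasp_force: 61.3
```

```bash
python3 -m handwheel '[[[0,0,0.4,0,0,0,0.4],[0,0,1,0,0,0,0.3],[0,0,1,0,0,0,0],[0,0,1,0,0,0,0],[0,0,30,0,0,0,0],[0,0,70,0,0,0,0],[0,0,70,0,0,0,0],[0,0,70,0,0,0,0]]]'; python3 w.py wr7
python3 - <<'E'
from h import *
im,W,ee,d=cloud("wr7")
near=(np.hypot(W[...,0]-.5425,W[...,1]+.1687)<.026)
m=(near&(W[...,2]>.065)&(W[...,2]<.078)&(d>0)).astype(np.uint8)*255
w=W[m>0]*1000;print("ring",ringtop(m,W,.065,.078),np.linalg.lstsq(np.c_[w[:,:2]-[542,-169],np.ones(len(w))],w[:,2],rcond=None)[0])
E
python3 -m handwheel '[[[-17.8,256.5,-40,0,0,0,0],[-17.8,256.5,-40,0,0,0,0],[-17.8,256.5,-40,0,0,0,0],[-17.8,256.5,-40,0,0,0,0],[-17.8,256.5,-40,0,0,0,0],[-17.8,256.5,-40,0,0,0,0],[-17.8,256.5,-129,0,0,0,0],[-17.8,256.5,-129,0,0,0,0],[-17.8,256.5,-129,0,0,0,0],[-17.8,256.5,-129,0,0,0,1],[-17.8,256.5,-129,0,0,0,1],[-17.8,256.5,-129,0,0,0,1],[-17.8,256.5,-129,0,0,0,1],[-17.8,256.5,-129,0,0,0,1],[-17.8,256.5,-129,0,0,0,1],[-17.8,256.5,-129,0,0,0,1]]]'
python3 -m handwheel '[[[0,0,5,0,0,0,1],[0,0,20,0,0,0,1],[0,0,75,0,0,0,1],[0,0,75,0,0,0,1],[0,0,75,0,0,0,1],[0,0,75,0,0,0,1]]]'; python3 w.py wr8; python3 hold.py wr8 18
```

```text
clock: 22.28
ee_pos: [0.5436, -0.1687, 0.1357]
eef_rot: [-0.0, 1.0, 0.0, -0.0]
ft_force: [-0.4, 0.2, -0.6]
gripper_width: 0.999
grasp_force: 0.0
[ 0.5436 -0.1687  0.1357] [-1.e-04  1.e+00  0.e+00 -2.e-04] [-0.44  0.2  -0.62] [ 0.01 -0.02 -0.  ] 0.998586699011968 22.275
ring ([(array([ 542.30057265, -169.18356635]), np.float64(22.39728573492368)), (array([ 547.54586834, -168.69354211]), np.float64(11.471709930930851))], np.float64(0.071579595201726)) [1.72088909e-02 1.81661646e-03 7.16245637e+01]
clock: 24.32
ee_pos: [0.5268, 0.0876, 0.0087]
eef_rot: [-0.0, 1.0, -0.0, 0.001]
ft_force: [-4.4, -1.9, 14.5]
gripper_width: 0.388
grasp_force: 58.2
clock: 25.08
ee_pos: [0.5255, 0.0877, 0.0814]
eef_rot: [-0.0, 1.0, -0.0, -0.001]
ft_force: [0.5, -0.3, -0.9]
gripper_width: 0.379
grasp_force: 59.7
[0.5255 0.0877 0.0814] [-1.e-04  1.e+00 -1.e-04 -7.e-04] [ 0.55 -0.28 -0.91] [0.01 0.01 0.01] 0.37854716598786126 25.075
plane [1.23391498e-02 1.09966174e-03 7.88261627e+00]
outer (array([-0.60575243, -0.63213744]), np.float64(17.412506109831877))
bore (array([-0.40526428, -0.54129009]), np.float64(9.348983813505063))
```

```bash
python3 -m handwheel '[[[17,-256.5,50,0,0,0,1],[17,-256.5,50,0,0,0,1],[17,-256.5,50,0,0,0,1],[17,-256.5,50,0,0,0,1],[17,-256.5,50,0,0,0,1],[17,-256.5,50,0,0,0,1],[17,-256.5,35,0,0,0,1],[17,-256.5,27,0,0,0,1],[17,-256.5,23,0,0,0,1],[17,-256.5,22,0,0,0,1],[17,-256.5,21,0,0,0,1],[17,-256.5,20,0,0,0,1],[17,-256.5,19,0,0,0,1],[17,-256.5,18,0,0,0,1],[17,-256.5,17,0,0,0,1],[17,-256.5,17,0,0,0,1]]]'; python3 -m handwheel '[[[0,0,-1,0,0,0,1],[0,0,-2,0,0,0,1],[0,0,-3,0,0,0,1],[0,0,-3,0,0,0,1]]]'
```

```text
clock: 27.12
ee_pos: [0.543, -0.1688, 0.0991]
eef_rot: [-0.0, 1.0, -0.0, -0.0]
ft_force: [-0.6, -0.4, -0.1]
gripper_width: 0.383
grasp_force: 59.8
clock: 27.62
ee_pos: [0.543, -0.1687, 0.0961]
eef_rot: [-0.0, 1.0, -0.0, -0.0]
ft_force: [0.5, -1.2, -0.4]
gripper_width: 0.383
grasp_force: 59.8
```

```bash
python3 -m handwheel '[[[0,0,-4,0,0,0,1],[0,0,-8,0,0,0,1],[0,0,-12,0,0,0,1],[0,0,-14,0,0,0,1],[0,0,-15.5,0,0,0,1],[0,0,-16.5,0,0,0,1],[0,0,-16.5,0,0,0,1]]]'; python3 -m handwheel '[[[0,0,-0.5,0,0,0,1],[0,0,-1,0,0,0,1],[0,0,-1,0,0,0,1]]]'
```

```text
clock: 28.5
ee_pos: [0.543, -0.1688, 0.0796]
eef_rot: [-0.0, 1.0, -0.0, -0.0]
ft_force: [0.0, -0.2, -0.6]
gripper_width: 0.383
grasp_force: 59.8
clock: 28.88
ee_pos: [0.543, -0.1688, 0.0786]
eef_rot: [-0.0, 1.0, -0.0, -0.0]
ft_force: [0.1, 0.9, 0.3]
gripper_width: 0.38
grasp_force: 59.8
```

```bash
python3 -m handwheel '[[[0,0,-0.4,0,0,0,1],[0,0,-0.8,0,0,0,1],[0,0,-0.8,0,0,0,1]]]'
```

```text
clock: 29.25
ee_pos: [0.543, -0.1688, 0.0779]
eef_rot: [-0.0, 1.0, -0.0, -0.0]
ft_force: [0.3, -0.2, -0.5]
gripper_width: 0.383
grasp_force: 59.8
```

```bash
python3 -m handwheel '[[[0,0,-0.4,0,0,0,1],[0,0,-0.8,0,0,0,1],[0,0,-0.8,0,0,0,1]]]'
```

```text
clock: 29.62
ee_pos: [0.5431, -0.1688, 0.0771]
eef_rot: [-0.0, 1.0, -0.0, 0.0]
ft_force: [-0.2, -0.3, 3.2]
gripper_width: 0.383
grasp_force: 60.1
```

Contact is felt, so I'll release, lift clear and check.

```bash
python3 -m handwheel '[[[0,0,0.4,0,0,0,0.5],[0,0,1,0,0,0,0.4],[0,0,1,0,0,0,0],[0,0,1,0,0,0,0],[0,0,30,0,0,0,0],[0,0,100,0,0,0,0],[0,0,100,0,0,0,0],[0,0,100,0,0,0,0],[0,0,100,0,0,0,0]]]'; python3 w.py wr9
python3 - <<'E'
from h import *
im,W,ee,d=cloud("wr9")
for R,lo,hi,n in [(.022,.08,.0915,"red"),(.027,.068,.077,"white"),(.032,.053,.0625,"blue")]:
    m=((np.hypot(W[...,0]-.5425,W[...,1]+.1687)<R)&(W[...,2]>lo)&(W[...,2]<hi)&(d>0)).astype(np.uint8)*255
    w=W[m>0]*1000;print(n,ringtop(m,W,lo,hi),np.median(w[:,2]))
E
```

```text
clock: 30.75
ee_pos: [0.5426, -0.1686, 0.1756]
eef_rot: [-0.0, 1.0, 0.0, -0.001]
ft_force: [0.5, -0.8, -0.2]
gripper_width: 1.0
grasp_force: 0.0
[ 0.5426 -0.1686  0.1756] [-1.e-04  1.e+00  4.e-04 -9.e-04] [ 0.52 -0.79 -0.24] [-0.01 -0.    0.07] 0.9998840724769938 30.75
red ([(array([ 542.42496947, -169.31340845]), np.float64(17.303644681509407)), (array([ 544.33557223, -169.00902755]), np.float64(9.338401292626811))], np.float64(0.0858562106491402)) 86.04499873662412
white ([(array([ 543.23576599, -169.27196102]), np.float64(20.957693268998394)), (array([ 523.1074193, -168.5274116]), np.float64(0.7481086690756444))], np.float64(0.07199060420829069)) 71.98255043730846
blue ([(array([ 543.57470525, -169.29034242]), np.float64(26.03139029894454)), (array([ 539.75335366, -193.8055356 ]), np.float64(0.982624661261095))], np.float64(0.05795762301635646)) 58.0779863106293
```

View pics/wr9.png

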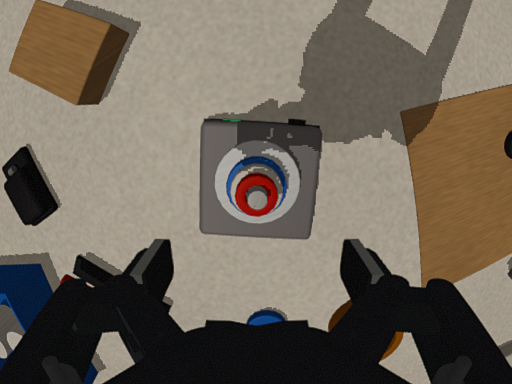

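The picture shows the red ring at (257,195) on the white and blue ones, all threaded on the spindle. Their tops are 14 mm apart at the heights expected, and the gripper is clear.

```bash
python3 -c "
from workcell import order
print(order.hand_in())"
```

```text
the job is handed in; nothing more can be done
None
```

The blue, white and red spacers are threaded on the spindle in that order, each fully home, flat and let go; the job is handed in (clock about 31 s of the 72 s allowed), though the hand-in call returned no pass or fail verdict.

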